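# Pack the shoe-care caddy

## Task

Pack the wooden care caddy from what lies on the cutting mat: the polishing brush goes bristles down into the long trough, the flat polish tin into the wide round recess, the capped cream jar upright into the small round recess, and the suede block flat into the short rectangular recess, each fully down. Set them in, don't drop them, and leave the open jar and the brush with the handle where they lie.

Things in the scene. Friction and masses are not known exactly. Their poses are not given: they have to be found in the camera images.
- brush_center (a point): Polishing brush without a handle: light wooden back 112 x 42 mm with round ends and 20 mm thick, dark bristles (96 x 34 mm) below, 42 mm high in all, about 90 g. It stands bristles down on the mat (mat top 4 mm above the bench). The point is its centre, 21 mm above its underside; x along its length, y across its 42 mm width, z up. Best held across the width by the wooden back. Place: the long trough.
- tin_center (a point): Closed flat polish tin, bare metal with a dark disc on the lid, 62 mm diameter, 24 mm high, about 90 g, lying lid up. The point is its centre, 12 mm above its underside; z up. Place: the wide round recess.
- jar_center (a point): Cream jar with its black screw cap on: 45 mm diameter, 46 mm high, about 120 g, standing upright. The point is its centre, 23 mm above its underside; z up. Place: the small round recess.
- eraser_center (a point): Suede cleaning block: tan crepe-rubber block in a paper sleeve that leaves one end bare, 66 x 32 mm and 24 mm high, about 50 g, lying flat. The point is its centre, 12 mm above its underside; x along its length, y across its 32 mm width, z up. Place: the short rectangular recess.
- open_jar_center (a point): Look-alike that stays on the mat: cream jar in use, without its cap, white rim and brown cream showing, 44 mm diameter, 38 mm high. The point is its centre, 19 mm above its underside.
- handled_brush_center (a point): Look-alike that stays on the mat: welt brush with a handle, 140 mm long, 34 mm high, bristles down. The point is at mid-length, 17 mm above its underside; x points from the handle (16 mm wide, -70 to 4 mm) to the head (36 mm wide, 4 to 70 mm). Also about the mat's edges, and no part of the job: an awl, a thread spool (50 mm high) and two flat brown heel pieces, all at least 10 mm clear of the things to pack.
- bay_brush_floor (a point): Insert with the long trough, 60 mm wide (x) and 130 mm long (y), 18 mm deep. This point is the centre of the recess's floor; z up, y along the insert's long side. All four inserts are light wooden blocks 97 x 145 mm and 24 mm thick lying side by side, two by two, in the fixed dark wooden caddy (316 x 218 mm; its long sides are 34 mm high, its two short end boards 63 mm high with a hand hold); insert tops stand 29 mm above the bench. 
- bay_tin_floor (a point): Insert with the wide round recess, 82 mm diameter, 10 mm deep. This point is the centre of the recess's floor; z up, y along the insert's long side. 
- bay_jar_floor (a point): Insert with the small round recess, 60 mm diameter, 18 mm deep. This point is the centre of the recess's floor; z up, y along the insert's long side. 
- bay_eraser_floor (a point): Insert with the short rectangular recess, 50 mm wide (x) and 84 mm long (y), 10 mm deep. This point is the centre of the recess's floor; z up, y along the insert's long side. 
Not all that is in view belongs to the job. Leave any orange or purple look-alike of the part that bears eraser_center alone.

How it is judged:
At the end, for the whole second after the job is handed in: Polishing brush, tin, capped jar and suede block each rest fully down on the floor of their own recess (within 13 to 16 mm of its centre, at most 5 mm above the floor, tilted less than 7 degrees), released and still; the open jar and the handled brush are within 25 mm of where they lay (horizontal distance between brush_center and bay_brush_floor below 0.016 m and z of brush_center in the frame of bay_brush_floor below 0.026 m and angle between each of brush_center, eraser_center, tin_center, jar_center's own z axis and vertical below 0.12 rad and linear speed of each of brush, eraser, tin, jar below 0.02 m/s and horizontal distance between eraser_center and bay_eraser_floor below 0.016 m and z of eraser_center in the frame of bay_eraser_floor below 0.017 m and horizontal distance between tin_center and bay_tin_floor below 0.014 m and z of tin_center in the frame of bay_tin_floor below 0.017 m and horizontal distance between jar_center and bay_jar_floor below 0.013 m and z of jar_center in the frame of bay_jar_floor below 0.028 m and distance of each of open_jar_center, handled_brush_center from where it was at the start of the episode below 0.025 m); the robot touches nothing.
It fails at once if the open jar or the handled brush is moved more than 25 mm (distance of any of open_jar_center, handled_brush_center from where it was at the start of the episode above 0.025 m).
It fails at once if one of the four things is dropped (falls free by more than about 3 cm) ((linear speed of brush above 0.8 m/s and contact force between brush and the fingers below 0.05 N) or (linear speed of eraser above 0.8 m/s and contact force between eraser and the fingers below 0.05 N) or (linear speed of tin above 0.8 m/s and contact force between tin and the fingers below 0.05 N) or (linear speed of jar above 0.8 m/s and contact force between jar and the fingers below 0.05 N)).
It also fails if it takes over 128 s, if anything falls off the work surface, if the arm or the gripper's body presses on something with over 40 N, if the wrist force passes 120 N, or if a joint passes its speed limit or range.

## Robot

A 7-joint arm with a two-finger parallel gripper is mounted at the origin on the work surface. World frame = base frame: x ahead of the robot, y to its left, z up, the work surface at z = 0. Lengths are in m, angles in rad, forces in N, time in s.
With the tool pointing down it reaches from about 0.4 to 0.875 m from the base axis. Payload 19.3 kg.
Tool frame: the origin (TCP) lies at the very end of the fingers, on their centre line; the grasp point (between the pads) lies 19 mm behind it; z points along the fingers, y is the line along which they close (so a half turn about z gives the same grasp; the last joint's range is limited). The gripper opens to 85 mm and grips with 20 to 120 N. Pads are 22 mm wide; open, the fingers measure 114 mm over their backs; the gripper's body (76 mm by 85 mm) begins 54 mm behind the grasp point. The pads swing forward as they close: fully open they stand 13 mm farther back than shut.
Start: joints at [-1.198, 0.521, -0.036, 1.599, 0.021, 1.021, -0.113], TCP at [0.268, 0.565, 0.231] pointing down, gripper open.
Joint ranges: [-2.91, 2.91], [-0.3, 2.13], [-1.5, 1.42], [0.17, 2.43], [-1.26, 4.41], [0.16, 1.93], [-2.52, 2.52]. Speed limits (rad/s): [1.89, 1.89, 2.39, 2.39, 3.01, 3.01, 3.01].

## Interface

Orientations are given as [roll, pitch, yaw] about the fixed x, y, z axes, in that order (R = Rz(yaw) Ry(pitch) Rx(roll)).
In Python, from workcell import bot gives the robot as it stands.
- The arm moves only by the tool jog_arm, never from a script. Its argument "motion" is a list of rows, each a list of 5 numbers: the shift along the tool's x, y, z scaled (see below), then the turn about the tool's z scaled (see below), then the opening, from 0 (shut) to 1 (fully open). A call has 1 to 12 rows; each row shifts and turns the commanded pose from where the row before left it, along the tool's axes as they then stand; what a row does not reach is not made up. The controller multiplies each number of a shift by 30 mm and each number of a turn by 0.08 rad. A row lasts 1/10 s, in which the tool goes at most 50 mm and 8.59 degrees, less where a joint would pass 70% of its speed; a pose out of reach is approached as far as the arm can. A call with a number of a shift or a turn outside -1 to 1 is refused whole. A call with a gripper value outside its range is refused whole. The fingers move at their own pace and stop on an object; "newtons" is the grip in N (left out, the last holds). Time passes only in rows, so rows that do not move let the fingers close. It gives the time, the measured TCP pose, the force, the opening and the grip force at its end, in the units of the state.
- bot.observe(): the state, without advancing time (a new reading comes with each control period).
- bot.grab_frame(name): name is "scene" or "top"; returns a dict with "pixels" (400x640x3 uint8, red, green, blue), "fovy" (degrees; the focal length in pixels is half the picture's height over the tangent of half this angle, whatever the lens; pixels are square), "cx", "cy" (the principal point, pixels), "k1" (the pictures are not rectified: a ray, as slopes to the right and down, at radius r is drawn at 1 + k1 r^2 times it, then the intrinsics apply), "rvec" (rotation vector, rad) and "tvec" (3), from world to camera coordinates, as OpenCV has them. Camera axes: x right, y down, z forward; pixel columns grow to the right and rows downward; lengths in m; the calibration is good to about 2 mm. A picture is of the moment at which its call begins. There is no depth.
- bot.job_done(): hands the job in; it is judged then, once.
The state is a dict: "clock": time; "qpos": joint angles; "qd": joint speeds; "joint_efforts": joint torques, N m; "position": TCP position; "tool_rot": TCP orientation; "force": force on the tool from outside, world axes, zero at the start; "moment": the same for the moment, N m; "grip_width": finger opening in m; "finger_force": force on a finger pad.
Only numpy, scipy, OpenCV 4.12 (cv2) and the standard library are available. Lean on these libraries where they do the work, as an engineer would, in place of code of your own. Each camera call takes 0.05 s, during which the arm holds its last target. There are 200 camera calls.

## Working session

There is one attempt and no reset: what is moved stays moved. The work goes in short steps, Python scripts to look and compute and a tool call to move; the robot and the scene stay as the last step left them, time stands still between calls to the robot, and variables do not carry over. Pictures are saved under pics/ and viewed, at most 14 in all, crops included, and the job is handed in when it is done.

Besides the shell and the picture viewer there is one more tool, called after ">>>" by a JSON object that holds its "name" and its "arguments", one argument or row to a line. jog_arm: Moves the arm, as the interface text tells. Shifts and turns lie within -1 to 1; 1 stands for 30 mm of shift or 0.08 rad of turn. Its arguments: {"type":"object","properties":{"motion":{"type":"array","items":{"type":"array","items":{"type":"number"}}},"newtons":{"type":"number"}},"required":["motion"]}

```bash
mkdir -p pics
cat > h.py <<'E'
import numpy as np, cv2
from workcell import bot
def grab(n):
    f=bot.grab_frame(n); return f
def K(f):
    F=200/np.tan(np.radians(f['fovy'])/2); return np.array([[F,0,f['cx']],[0,F,f['cy']],[0,0,1.]])
def ray(f,uv,z):
    uv=np.atleast_2d(np.array(uv,float)); k=K(f)
    d=(uv-[k[0,2],k[1,2]])/k[0,0]; s=d.copy()
    for _ in range(30): s=d/(1+f['k1']*(s**2).sum(1,keepdims=True))
    R=cv2.Rodrigues(np.array(f['rvec'],float))[0]; t=np.array(f['tvec'],float).ravel()
    c=-R.T@t; w=np.c_[s,np.ones(len(s))]@R
    return c+w*((z-c[2])/w[:,2])[:,None]
def proj(f,p):
    return cv2.projectPoints(np.atleast_2d(np.array(p,float)),np.array(f['rvec'],float),np.array(f['tvec'],float),K(f),np.array([f['k1'],0,0,0,0.]))[0][:,0]
E
python3 - <<'E'
from h import *
import pickle
for n in('scene','top'):
    f=grab(n); pickle.dump(f,open(n+'.pkl','wb')); cv2.imwrite(f'pics/{n}0.png',f['pixels'][...,::-1])
    R=cv2.Rodrigues(np.array(f['rvec'],float))[0]; print(n,f['fovy'],f['cx'],f['cy'],f['k1'],-R.T@np.ravel(f['tvec']))
print(bot.observe())
E
```

```text
scene 50.753734903628356 311.224474764903 202.427977412254 -0.048558264822295125 [1.32293629 0.08716976 0.67426739]
top 43.82793248093056 323.7815504513335 192.71730201895227 -0.11673756161383522 [ 0.39560534 -0.07663642  1.1906389 ]
{'clock': 0.1, 'qpos': array([-1.19822573,  0.52195045, -0.0363667 ,  1.59993246,  0.02119872,
        1.0210929 , -0.1127902 ]), 'qd': array([-6.35449747e-04, -2.48205372e-03, -7.71276892e-05, -1.10731221e-03,
       -1.60215080e-03,  3.49415369e-04,  8.40115464e-04]), 'joint_efforts': array([ 3.32018120e-03, -9.28480840e+01,  1.98456332e+00, -3.70534587e+01,
        1.83397037e-02,  5.36902458e-03,  9.87555552e-06]), 'position': array([0.26766126, 0.56446168, 0.23079195]), 'tool_rot': array([-3.14059534e+00,  4.84488661e-05,  2.69885395e+00]), 'force': array([0.30471799, 0.2064335 , 0.64093389]), 'moment': array([0.03161005, 0.00200546, 0.02717051]), 'finger_force': 0.0, 'grip_width': 0.08532129937332437}
```

View pics/top0.png

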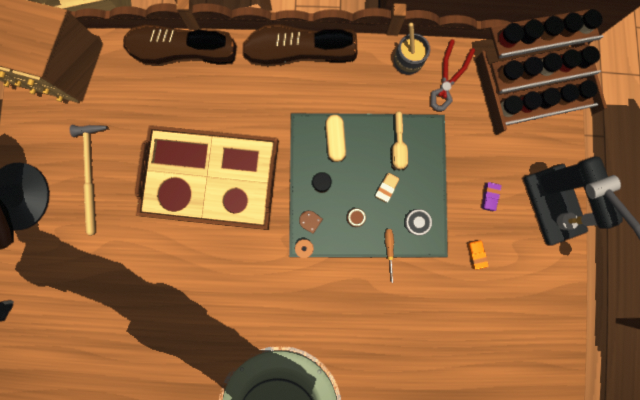

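View pics/scene0.png

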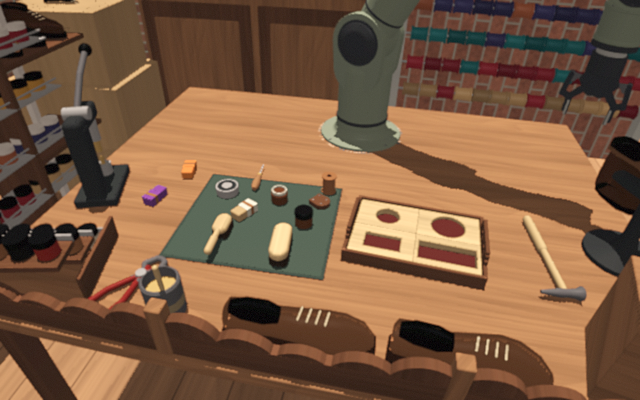

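The top view shows the brush at (336,138), tin at (419,222), capped jar at (321,182) and suede block at (387,187). 

Things that could be mistaken for them:
- **Brush:** handled brush (400,142).
- **Jar:** open jar (357,217), spool (304,248).
- **Suede block:** purple (491,196) and orange (478,254) blocks.

The recesses are the trough (180,153), short rectangle (240,159), wide round (174,194) and small round (235,200).

Run:
```python
from h import *
import pickle
f=pickle.load(open('top.pkl','rb')); im=f['pixels']
cv2.imwrite('pics/crop.png',cv2.resize(im[105:265,285:455,::-1],None,fx=3.7,fy=3.7,interpolation=cv2.INTER_NEAREST))
hsv=cv2.cvtColor(im,cv2.COLOR_RGB2HSV).astype(int)
for n,(u,v) in dict(brush=(336,138),tin=(419,222),tinring=(409,222),jar=(321,182),er=(384,183),er2=(390,193),mat=(350,180),rec=(180,153),rec2=(235,200),rec3=(174,194),rec4=(240,159),wood=(210,175)).items(): print(n,im[v,u],hsv[v,u])
```

```text
brush [253 236 142] [ 25 112 253]
tin [230 223 209] [ 20  23 230]
tinring [88 88 83] [30 14 88]
jar [45 44 42] [20 17 45]
er [248 236 189] [ 24  61 248]
er2 [230 175 122] [ 15 120 230]
mat [ 98 113  94] [ 54  43 113]
rec [110  47  41] [  3 160 110]
rec2 [124  60  54] [  3 144 124]
rec3 [113  49  43] [  3 158 113]
rec4 [118  54  45] [  4 158 118]
wood [252 226 133] [ 23 120 252]
```

View pics/crop.png

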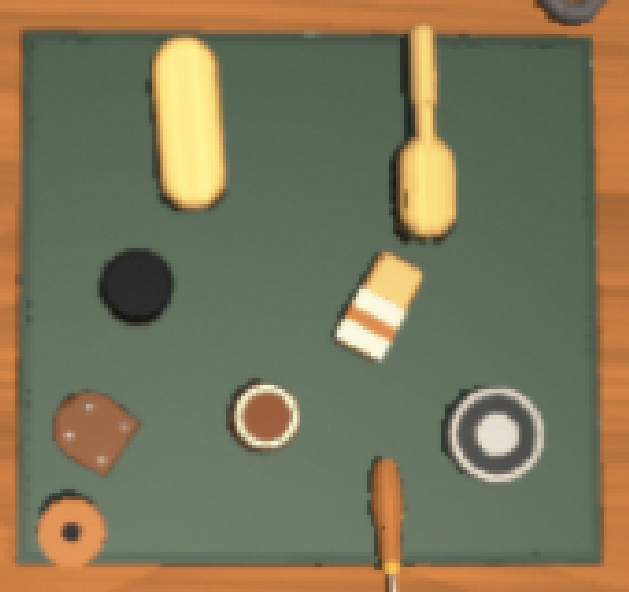

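The crop confirms the choice: handle-less brush top left, black-capped jar, half-sleeved block, and a tin with ring lid. Measuring these now.

```bash
cat > m.py <<'E'
from h import *
import pickle,sys
f=pickle.load(open('top.pkl','rb')); im=f['pixels']
h,s,v=[a.astype(int) for a in cv2.split(cv2.cvtColor(im,cv2.COLOR_RGB2HSV))]
def blob(mask,uv,z,r):
    m=np.zeros(mask.shape,np.uint8); u0,v0=uv; m[v0-r:v0+r,u0-r:u0+r]=mask[v0-r:v0+r,u0-r:u0+r]
    c=max(cv2.findContours(m,cv2.RETR_EXTERNAL,cv2.CHAIN_APPROX_NONE)[0],key=cv2.contourArea)
    c=cv2.convexHull(c)[:,0]
    p=ray(f,c,z)[:,:2].astype(np.float32)
    (x,y),(a,b),t=cv2.minAreaRect(p)
    if b>a: t+=90
    return (round(x,4),round(y,4)),[round(float(q)*1000) for q in sorted((a,b))],'long axis deg',round((t+90)%180-90,1)
print('brush',blob((s>75)&(v>150)&(h<32),(336,138),.046,27))
print('tin',blob((v>140)&(s<50),(419,222),.028,18))
print('jar',blob((v<75),(321,182),.05,14))
print('er',blob((v>170),(387,187),.028,17))
print('hbrush',blob((s>75)&(v>150)&(h<32),(400,142),.038,30))
print('open',blob((v>140)|(h<15),(357,217),.042,13))
rm=(s>130)&(v<150)&(h<8)
for n,uv,z,r in(('trough',(180,153),.029,31),('short',(240,159),.029,24),('wide',(174,194),.029,22),('small',(235,200),.029,18)): print(n,blob(rm,uv,z,r))
print('caddywood',blob((s>75)&(v>190)&(h<30)&(h>18),(210,178),.029,75))
E
python3 m.py
```

```text
brush ((0.6384, -0.1139), [42, 109], 'long axis deg', 6.4)
tin ((0.4465, -0.3152), [57, 60], 'long axis deg', -88.6)
jar ((0.5317, -0.0841), [44, 47], 'long axis deg', 1.7)
er ((0.5276, -0.2394), [34, 63], 'long axis deg', -25.6)
hbrush ((0.6394, -0.2682), [135, 142], 'long axis deg', -87.8)
open ((0.4523, -0.1663), [39, 42], 'long axis deg', -88.4)
trough ((0.5929, 0.2544), [54, 122], 'long axis deg', 85.6)
short ((0.5824, 0.1107), [45, 79], 'long axis deg', 85.3)
wide ((0.4955, 0.2635), [72, 76], 'long axis deg', 3.1)
small ((0.4845, 0.1176), [51, 52], 'long axis deg', 47.1)
caddywood ((0.5399, 0.1874), [195, 291], 'long axis deg', 85.8)
```

Run:
```python
from h import *
import pickle
f=pickle.load(open('scene.pkl','rb')); o=bot.observe(); p=o['position']; d=np.array([.428,.904,0])
im=cv2.resize(f['pixels'][60:150,540:640,::-1],None,fx=5,fy=5,interpolation=cv2.INTER_CUBIC)
for dz,c in((0,(0,0,255)),(.013,(0,255,0))):
    for s in(-.05,.05):
        q=proj(f,p+s*d+[0,0,dz])[0]; print(dz,s,q); cv2.circle(im,tuple(int(a) for a in (q-[540,60])*5+2),4,c,-1)
cv2.imwrite('pics/grip.png',im)
```

```text
0 -0.05 [560.08079876 117.43247309]
0 0.05 [602.97372975 129.1684158 ]
0.013 -0.05 [561.89647805 112.70473407]
0.013 0.05 [605.16353957 124.3357469 ]
```

View pics/grip.png

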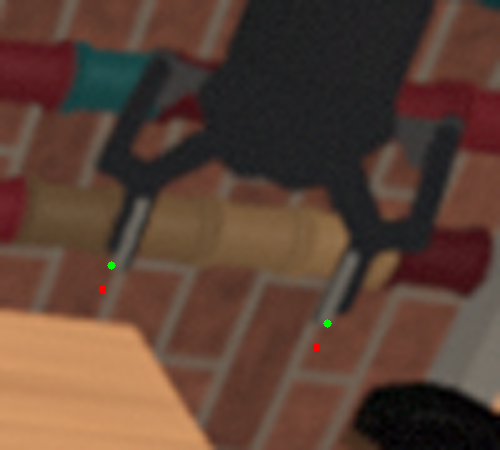

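>>> {"name": "jog_arm", "arguments": {
  "motion": [
    [-0.8,-1,0,0,0.7],
    [-0.8,-1,0,0,0.7],
    [-0.8,-1,0,0,0.7],
    [-0.8,-1,0,0,0.7],
    [-0.8,-1,0,0,0.7],
    [-0.8,-1,0,0,0.7],
    [-0.8,-1,0,0,0.7],
    [-0.8,-1,0,0,0.7],
    [-0.8,-1,0,0,0.7],
    [-0.8,-1,0,0,0.7],
    [-0.8,-1,0,0,0.7],
    [-0.8,-1,0,0,0.7]
  ]
}}

```text
clock: 1.3
position: [0.3738, 0.1145, 0.2313]
tool_rot: [3.141, 0.0, 2.699]
force: [1.0, -0.3, -0.6]
grip_width: 0.0599
finger_force: 0.0
```

The fingertips, when fully open, stand 13 mm behind the TCP, matching the green dots at about (562,113) and (605,124).

```bash
cat > go.py <<'E'
from h import *
import sys
x,y,z,w=map(float,sys.argv[1:5]); o=bot.observe(); p=o['position']; yw=o['tool_rot'][2]
w=float(sys.argv[4]); c=[np.cos(yw),np.sin(yw)]; d=np.array([x,y])-p[:2]
dw=(w-yw+np.pi)%(2*np.pi)-np.pi
c2=[np.cos(yw+dw),np.sin(yw+dw)]
print('now',p.round(4),round(yw,3),'grip',o['grip_width'],o['finger_force'],'q7',o['qpos'][6].round(2))
for n,c in(('at current yaw',c),('at final yaw',c2)): print(n,'x %.2f y %.2f'%(d@c/.03,d@[c[1],-c[0]]/.03))
print('z %.2f turn %.2f'%((p[2]-z)/.03,-dw/.08))
E
python3 go.py .5276 -.2394 .09 2.695
```

```text
now [0.3738 0.1145 0.2313] 2.699 grip 0.059869126133755085 0.0 q7 0.71
at current yaw x -9.69 y -8.46
at final yaw x -9.72 y -8.42
z 4.71 turn 0.05
```

>>> {"name": "jog_arm", "arguments": {
  "motion": [
    [-0.9,-0.8,0.2,0,0.65],
    [-0.9,-0.8,0.3,0,0.65],
    [-0.9,-0.8,0.4,0,0.65],
    [-0.9,-0.8,0.5,0,0.65],
    [-0.9,-0.8,0.5,0,0.65],
    [-0.9,-0.8,0.5,0,0.65],
    [-0.9,-0.8,0.5,0,0.65],
    [-0.9,-0.8,0.5,0,0.65],
    [-0.9,-0.8,0.5,0,0.65],
    [-0.8,-0.7,0.4,0,0.65],
    [-0.79,-0.52,0.4,0.05,0.65],
    [0,0,0,0,0.65]
  ]
}}

```text
clock: 2.5
position: [0.5282, -0.2399, 0.0885]
tool_rot: [-3.14, -0.001, 2.692]
force: [-0.4, 0.3, -0.4]
grip_width: 0.0555
finger_force: 0.0
```

```bash
python3 go.py .5276 -.2394 .016 2.695
python3 - <<'E'
from h import *
for n in('scene','top'):
    f=grab(n); u,v=proj(f,[.5276,-.2394,.04])[0].astype(int)
    cv2.imwrite(f'pics/e_{n}.png',cv2.resize(f['pixels'][v-40:v+40,u-40:u+40,::-1],None,fx=5,fy=5))
a=np.hstack([cv2.imread(f'pics/e_{n}.png') for n in('scene','top')]); cv2.imwrite('pics/e.png',a)
E
```

```text
now [ 0.5282 -0.2399  0.0885] 2.692 grip 0.055452499114302674 0.0 q7 1.62
at current yaw x 0.03 y 0.01
at final yaw x 0.03 y 0.01
z 2.42 turn -0.04
```

View pics/e.png

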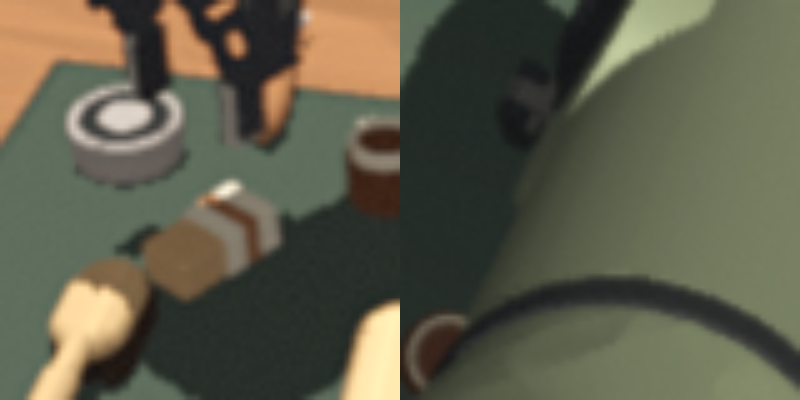

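The scene crop shows the open fingers about 7 cm above the block, which is at (210,245), and in line with it. The top view is hidden by the arm. Descending.

>>> {"name": "jog_arm", "arguments": {
  "motion": [
    [0.03,0,0.8,0,0.65],
    [0,0,0.8,0,0.65],
    [0,0,0.6,0,0.65],
    [0,0,0.22,0,0.65],
    [0,0,0,0,0],
    [0,0,0,0,0],
    [0,0,0,0,0],
    [0,0,0,0,0],
    [0,0,0,0,0],
    [0,0,0,0,0]
  ],
  "newtons": 30
}}

```text
clock: 3.6
position: [0.5278, -0.2364, 0.0186]
tool_rot: [3.141, 0.001, 2.695]
force: [-2.2, 1.5, 9.2]
grip_width: 0.031
finger_force: 31.2
```

>>> {"name": "jog_arm", "arguments": {
  "motion": [
    [0,0,-0.3,0,0],
    [0,0,-0.8,0,0],
    [0,0,-1,0,0],
    [0,0,-1,0,0],
    [0,0,-1,0,0],
    [0,0,-0.4,0,0],
    [0,0,0,0,0]
  ]
}}

```text
clock: 4.3
position: [0.5282, -0.2367, 0.1546]
tool_rot: [3.141, 0.003, 2.695]
force: [-0.8, 0.2, -0.9]
grip_width: 0.0311
finger_force: 30.2
```

```bash
python3 go.py .583 .1116 .15 1.4975
```

```text
now [ 0.5282 -0.2367  0.1546] 2.695 grip 0.03107487945799791 30.184655785560608 q7 1.6
at current yaw x 3.37 y 11.26
at final yaw x 11.71 y 0.97
z 0.15 turn 14.97
```

>>> {"name": "jog_arm", "arguments": {
  "motion": [
    [0.14,0.5,0,0,0],
    [0.28,0.94,0,0,0],
    [0.28,0.94,0,0,0],
    [0.28,0.94,0,0,0],
    [0.28,0.94,0,0,0],
    [0.28,0.94,0,0,0],
    [0.28,0.94,0,0,0],
    [0.28,0.94,0,0,0],
    [0.28,0.94,0,0,0],
    [0.28,0.94,0,0,0],
    [0.28,0.94,0,0,0],
    [0.28,0.94,0,0,0]
  ]
}}

```text
clock: 5.5
position: [0.5798, 0.1007, 0.1512]
tool_rot: [-3.14, -0.002, 2.695]
force: [0.0, -0.0, -0.2]
grip_width: 0.0309
finger_force: 30.2
```

>>> {"name": "jog_arm", "arguments": {
  "motion": [
    [0,0,0,1,0],
    [0,0,0,1,0],
    [0,0,0,1,0],
    [0,0,0,1,0],
    [0,0,0,1,0],
    [0,0,0,1,0],
    [0,0,0,1,0],
    [0,0,0,1,0],
    [0,0,0,1,0],
    [0,0,0,1,0],
    [0,0,0,1,0],
    [0,0,0,1,0]
  ]
}}

```text
clock: 6.7
position: [0.5798, 0.0994, 0.1512]
tool_rot: [-3.139, 0.0, 1.732]
force: [0.4, 0.5, -1.3]
grip_width: 0.0311
finger_force: 30.2
```

>>> {"name": "jog_arm", "arguments": {
  "motion": [
    [0,0,0,1,0],
    [0,0,0,1,0],
    [0,0,0,0.97,0],
    [0,0,0,0,0],
    [0,0,0,0,0]
  ]
}}

```text
clock: 7.2
position: [0.5802, 0.0991, 0.1518]
tool_rot: [-3.14, 0.001, 1.5]
force: [0.2, 0.1, 0.1]
grip_width: 0.031
finger_force: 30.2
```

```bash
python3 go.py .583 .1116 .036 1.4975
python3 - <<'E'
from h import *
f=grab('scene'); cv2.imwrite('pics/s1.png',cv2.resize(f['pixels'][120:290,330:510,::-1],None,fx=3.3,fy=3.3))
for z in(.05,.08): print(proj(f,[.583,.1116,z]))
E
```

```text
now [0.5802 0.0991 0.1518] 1.5 grip 0.031024016021100224 30.189446210861206 q7 0.04
at current yaw x 0.42 y 0.06
at final yaw x 0.42 y 0.06
z 3.86 turn 0.03
[[382.49155965 234.14603121]]
[[384.09388973 223.92661118]]
```

View pics/s1.png

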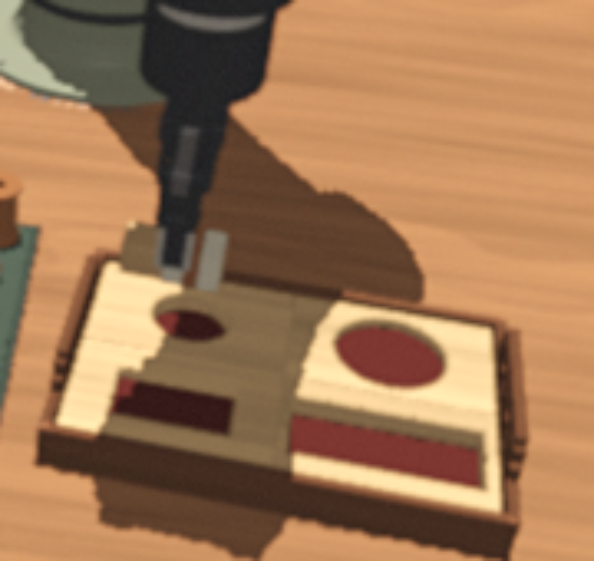

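The block is held level and centred in the fingers at crop (175,250), with the short recess below at (175,405).

>>> {"name": "jog_arm", "arguments": {
  "motion": [
    [0.42,0.06,0.4,0,0],
    [0,0,0.9,0,0],
    [0,0,0.9,0,0],
    [0,0,0.8,0,0],
    [0,0,0.5,0,0],
    [0,0,0.3,0.03,0],
    [0,0,0.1,0,0],
    [0,0,0,0,0]
  ]
}}

```text
clock: 8.05
position: [0.5837, 0.1112, 0.0359]
tool_rot: [3.141, -0.0, 1.495]
force: [-0.3, 0.4, -0.3]
grip_width: 0.0309
finger_force: 30.2
```

```bash
python3 go.py .583 .1116 .034 1.4975
```

```text
now [0.5837 0.1112 0.0359] 1.495 grip 0.030939531673496723 30.174112915992737 q7 0.1
at current yaw x 0.01 y -0.02
at final yaw x 0.01 y -0.02
z 0.06 turn -0.03
```

>>> {"name": "jog_arm", "arguments": {
  "motion": [
    [0,0,0.07,0,0],
    [0,0,0,0,0],
    [0,0,0,0,0.55],
    [0,0,0,0,0.55],
    [0,0,0,0,0.55],
    [0,0,0,0,0.55],
    [0,0,-0.5,0,0.55],
    [0,0,-1,0,0.6],
    [0,0,-1,0,0.65],
    [0,0,-1,0,0.7],
    [0,0,0,0,0.7]
  ]
}}

```text
clock: 9.15
position: [0.5853, 0.1111, 0.1431]
tool_rot: [3.136, -0.002, 1.494]
force: [-0.3, 0.5, -0.3]
grip_width: 0.0595
finger_force: 0.0
```

```bash
python3 go.py .5317 -.0841 .12 2.28
```

```text
now [0.5853 0.1111 0.1431] 1.494 grip 0.059533576523129725 0.0 q7 0.03
at current yaw x -6.62 y -1.28
at final yaw x -3.77 y -5.59
z 0.77 turn -9.82
```

Next the jar; I'll turn first, then translate.

>>> {"name": "jog_arm", "arguments": {
  "motion": [
    [0,0,0,-1,0.72],
    [0,0,0,-1,0.72],
    [0,0,0,-1,0.72],
    [0,0,0,-1,0.72],
    [0,0,0,-1,0.72],
    [0,0,0,-1,0.72],
    [0,0,0,-1,0.72],
    [0,0,0,-1,0.72],
    [0,0,0,-1,0.72],
    [0,0,0,-0.82,0.72]
  ]
}}

```text
clock: 10.15
position: [0.5834, 0.1109, 0.139]
tool_rot: [-3.141, 0.0, 2.283]
force: [0.8, -0.0, -1.0]
grip_width: 0.0618
finger_force: 0.0
```

>>> {"name": "jog_arm", "arguments": {
  "motion": [
    [-0.27,-0.4,0,0,0.72],
    [-0.5,-0.74,0,0,0.72],
    [-0.5,-0.74,0,0,0.72],
    [-0.5,-0.74,0,0,0.72],
    [-0.5,-0.74,0,0,0.72],
    [-0.5,-0.74,0,0,0.72],
    [-0.5,-0.74,0.3,0,0.72],
    [-0.5,-0.75,0.47,0,0.72],
    [0,0,0,0,0.72]
  ]
}}

```text
clock: 11.05
position: [0.5275, -0.0885, 0.1147]
tool_rot: [-3.139, -0.0, 2.273]
force: [-0.5, 1.0, -0.6]
grip_width: 0.062
finger_force: 0.0
```

```bash
python3 go.py .5317 -.0841 .023 2.28
python3 - <<'E'
from h import *
f=grab('top'); im=f['pixels'][105:265,130:460,::-1]; a=cv2.resize(im,None,fx=2.4,fy=2.4)
f=grab('scene'); b=cv2.resize(f['pixels'][150:290,220:500,::-1],(a.shape[1]//2,200)); 
c=np.zeros((200,a.shape[1],3),np.uint8); c[:,:b.shape[1]]=b
cv2.imwrite('pics/j.png',np.vstack([a,c]))
E
```

```text
now [ 0.5275 -0.0885  0.1147] 2.273 grip 0.062001502679095565 0.0 q7 1.01
at current yaw x 0.02 y 0.20
at final yaw x 0.02 y 0.20
z 3.06 turn -0.08
```

View pics/j.png

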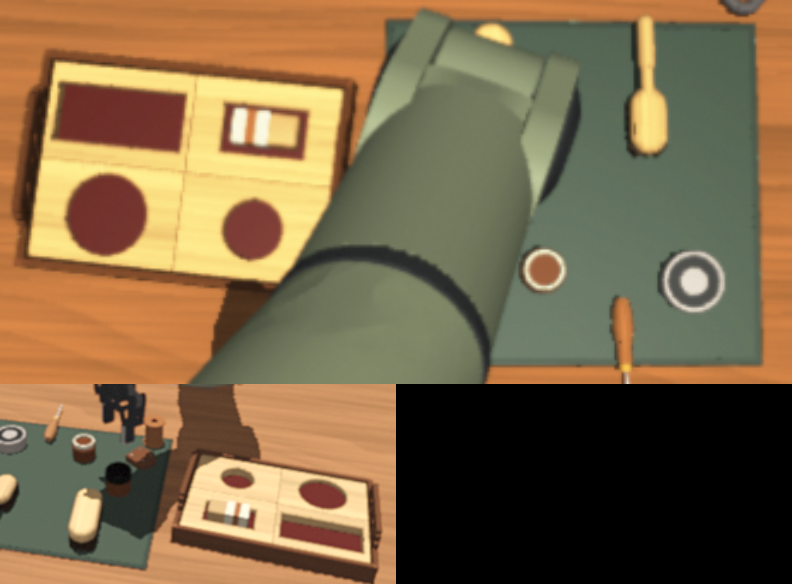

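The block sits flat in the short recess, centred at (265,130). The jar waits under the gripper.

>>> {"name": "jog_arm", "arguments": {
  "motion": [
    [0.02,0.2,0.5,-0.08,0.78],
    [0,0,0.9,0,0.78],
    [0,0,0.9,0,0.78],
    [0,0,0.5,0,0.78],
    [0,0,0.26,0,0.78],
    [0,0,0,0,0.5],
    [0,0,0,0,0.3],
    [0,0,0,0,0],
    [0,0,0,0,0],
    [0,0,0,0,0],
    [0,0,0,0,0],
    [0,0,0,0,0]
  ],
  "newtons": 35
}}

```text
clock: 12.35
position: [0.5345, -0.0796, 0.0242]
tool_rot: [3.141, 0.001, 2.287]
force: [-0.9, -0.2, 7.3]
grip_width: 0.044
finger_force: 36.4
```

>>> {"name": "jog_arm", "arguments": {
  "motion": [
    [0,0,-0.3,0,0],
    [0,0,-0.8,0,0],
    [0,0,-1,0,0],
    [0,0,-1,0,0],
    [0,0,-1,0,0],
    [0,0,-0.4,0,0],
    [0,0,0,0,0]
  ]
}}

```text
clock: 13.05
position: [0.5348, -0.0796, 0.1603]
tool_rot: [3.139, 0.002, 2.287]
force: [-0.8, 0.6, -2.2]
grip_width: 0.044
finger_force: 36.0
```

```bash
python3 go.py .4862 .1186 .15 2.28
```

```text
now [ 0.5348 -0.0796  0.1603] 2.287 grip 0.0440433839153352 36.02134823799133 q7 0.98
at current yaw x 6.05 y 3.11
at final yaw x 6.07 y 3.07
z 0.34 turn 0.09
```

>>> {"name": "jog_arm", "arguments": {
  "motion": [
    [0.4,0.2,0,0,0],
    [0.7,0.36,0,0,0],
    [0.8,0.41,0,0,0],
    [0.8,0.41,0,0,0],
    [0.8,0.41,0,0,0],
    [0.8,0.41,0,0,0],
    [0.8,0.41,0,0,0],
    [0.6,0.31,0,0,0],
    [0.35,0.19,0,0.09,0],
    [0,0,0,0,0],
    [0,0,0,0,0]
  ]
}}

```text
clock: 14.15
position: [0.4847, 0.1184, 0.1578]
tool_rot: [-3.14, -0.0, 2.28]
force: [0.2, -1.0, -1.8]
grip_width: 0.0442
finger_force: 36.0
```

```bash
python3 go.py .4862 .1186 .033 2.28
```

```text
now [0.4847 0.1184 0.1578] 2.28 grip 0.044158117194149665 36.02027356624603 q7 0.57
at current yaw x -0.03 y 0.04
at final yaw x -0.03 y 0.04
z 4.16 turn 0.00
```

>>> {"name": "jog_arm", "arguments": {
  "motion": [
    [-0.03,0.04,0.4,0,0],
    [0,0,0.9,0,0],
    [0,0,0.9,0,0],
    [0,0,0.6,0,0],
    [0,0,0.4,0,0],
    [0,0,0.4,0,0],
    [0,0,0.3,0,0],
    [0,0,0.26,0,0],
    [0,0,0,0,0],
    [0,0,0,0,0]
  ]
}}

```text
clock: 15.15
position: [0.4871, 0.1186, 0.0341]
tool_rot: [3.141, 0.0, 2.28]
force: [-0.0, -0.4, -1.8]
grip_width: 0.0441
finger_force: 36.0
```

>>> {"name": "jog_arm", "arguments": {
  "motion": [
    [0,0,0.09,0,0],
    [0,0,0,0,0],
    [0,0,0,0,0.75],
    [0,0,0,0,0.75],
    [0,0,0,0,0.75],
    [0,0,0,0,0.75],
    [0,0,-0.5,0,0.75],
    [0,0,-1,0,0.8],
    [0,0,-1,0,1],
    [0,0,-1,0,1],
    [0,0,0,0,1]
  ]
}}

```text
clock: 16.25
position: [0.4885, 0.1191, 0.1394]
tool_rot: [3.137, 0.001, 2.279]
force: [0.3, -0.4, -1.1]
grip_width: 0.0857
finger_force: 0.0
```

```bash
python3 go.py .4465 -.3152 .12 2.28
```

```text
now [0.4885 0.1191 0.1394] 2.279 grip 0.08565731056080944 0.0 q7 0.59
at current yaw x -10.08 y -10.48
at final yaw x -10.07 y -10.49
z 0.65 turn -0.01
```

>>> {"name": "jog_arm", "arguments": {
  "motion": [
    [-0.5,-0.5,0,0,1],
    [-0.9,-0.9,0,0,1],
    [-0.9,-0.95,0,0,1],
    [-0.9,-0.95,0,0,1],
    [-0.9,-0.95,0,0,1],
    [-0.9,-0.95,0,0,1],
    [-0.9,-0.95,0,0,1],
    [-0.9,-0.95,0,0,1],
    [-0.9,-0.95,0,0,1],
    [-0.9,-0.95,0,0,1],
    [-0.9,-0.95,0,0,1],
    [-0.58,-0.55,0,0,1]
  ]
}}

```text
clock: 17.45
position: [0.4434, -0.3189, 0.1359]
tool_rot: [-3.141, 0.0, 2.277]
force: [0.6, -0.4, 0.1]
grip_width: 0.0856
finger_force: 0.0
```

>>> {"name": "jog_arm", "arguments": {
  "motion": [
    [0,0,0.3,0,1],
    [0,0,0.3,0,1],
    [0,0,0,0,1]
  ]
}}

```text
clock: 17.75
position: [0.4441, -0.3145, 0.1166]
tool_rot: [-3.141, -0.003, 2.281]
force: [0.1, 1.0, -0.4]
grip_width: 0.0853
finger_force: 0.0
```

```bash
python3 go.py .4465 -.3152 .011 2.28
python3 - <<'E'
from h import *
f=grab('top'); a=cv2.resize(f['pixels'][105:265,130:460,::-1],None,fx=2.4,fy=2.4)
f=grab('scene'); b=cv2.resize(f['pixels'][130:270,180:460,::-1],(400,200)); 
c=np.zeros((200,a.shape[1],3),np.uint8); c[:,:b.shape[1]]=b
cv2.imwrite('pics/t.png',np.vstack([a,c]))
E
```

```text
now [ 0.4441 -0.3145  0.1166] 2.281 grip 0.08525671442782849 0.0 q7 1.46
at current yaw x -0.07 y 0.04
at final yaw x -0.07 y 0.04
z 3.52 turn 0.01
```

View pics/t.png

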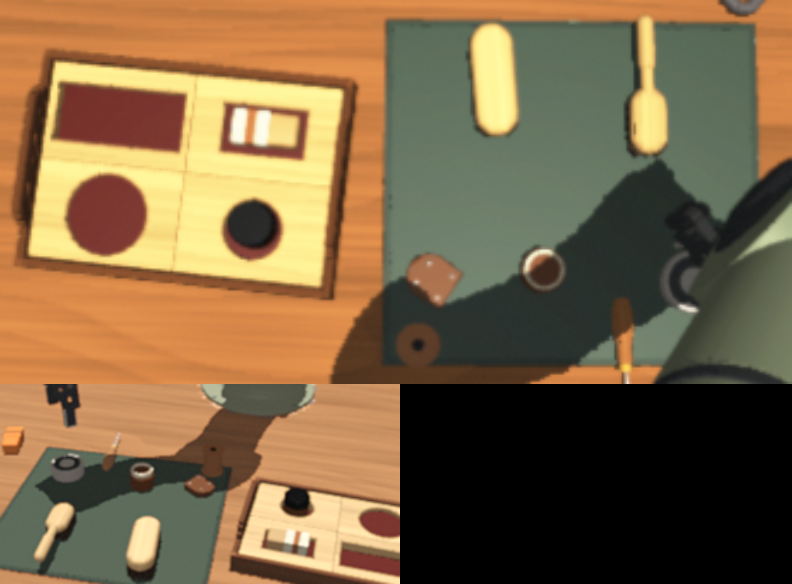

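The jar stands upright in the small recess at (252,225). Both look-alikes are undisturbed. Descending on the tin.

>>> {"name": "jog_arm", "arguments": {
  "motion": [
    [-0.07,0.04,0.5,0,1],
    [0,0,0.9,0,1],
    [0,0,0.9,0,1],
    [0,0,0.7,0,1],
    [0,0,0.35,0,1],
    [0,0,0.17,0,1],
    [0,0,0,0,0.7],
    [0,0,0,0,0.6],
    [0,0,0,0,0.4],
    [0,0,0,0,0.2],
    [0,0,0,0,0.2],
    [0,0,0,0,0.2]
  ],
  "newtons": 40
}}

```text
clock: 19.05
position: [0.4473, -0.317, 0.0136]
tool_rot: [3.141, 0.001, 2.28]
force: [-2.0, 1.4, 8.2]
grip_width: 0.0598
finger_force: 43.3
```

>>> {"name": "jog_arm", "arguments": {
  "motion": [
    [0,0,-0.3,0,0.2],
    [0,0,-0.8,0,0.2],
    [0,0,-1,0,0.2],
    [0,0,-1,0,0.2],
    [0,0,-1,0,0.2],
    [0,0,-0.4,0,0.2],
    [0,0,0,0,0.2]
  ]
}}

```text
clock: 19.75
position: [0.4476, -0.3171, 0.1494]
tool_rot: [3.14, 0.003, 2.28]
force: [-0.5, 0.5, -1.8]
grip_width: 0.06
finger_force: 43.7
```

```bash
python3 go.py .4968 .2632 .15 2.28
```

```text
now [ 0.4476 -0.3171  0.1494] 2.28 grip 0.05997454876818379 43.71196389198303 q7 1.45
at current yaw x 13.62 y 13.84
at final yaw x 13.61 y 13.84
z -0.02 turn -0.00
```

>>> {"name": "jog_arm", "arguments": {
  "motion": [
    [0.4,0.4,0,0,0.2],
    [0.8,0.8,0,0,0.2],
    [0.9,0.9,0,0,0.2],
    [0.9,0.9,0,0,0.2],
    [0.9,0.9,0,0,0.2],
    [0.9,0.9,0,0,0.2],
    [0.9,0.9,0,0,0.2],
    [0.9,0.9,0,0,0.2],
    [0.9,0.9,0,0,0.2],
    [0.9,0.9,0,0,0.2],
    [0.9,0.9,0,0,0.2],
    [0.9,0.9,0,0,0.2]
  ]
}}

```text
clock: 20.95
position: [0.4793, 0.1161, 0.1465]
tool_rot: [-3.14, -0.0, 2.28]
force: [0.5, -0.3, -1.6]
grip_width: 0.0601
finger_force: 43.7
```

>>> {"name": "jog_arm", "arguments": {
  "motion": [
    [0.9,0.9,0,0,0.2],
    [0.9,0.9,0,0,0.2],
    [0.8,0.8,0,0,0.2],
    [0.5,0.6,0,0,0.2],
    [0.32,0.44,0,0,0.2],
    [0,0,0,0,0.2],
    [0,0,0,0,0.2]
  ]
}}

```text
clock: 21.65
position: [0.496, 0.2627, 0.1469]
tool_rot: [-3.14, 0.0, 2.279]
force: [0.4, -0.6, -1.4]
grip_width: 0.06
finger_force: 43.7
```

```bash
python3 go.py .4968 .2632 .031 2.28
```

```text
now [0.496  0.2627 0.1469] 2.279 grip 0.060035720159051724 43.6835378408432 q7 0.34
at current yaw x -0.00 y 0.03
at final yaw x -0.00 y 0.03
z 3.86 turn -0.01
```

>>> {"name": "jog_arm", "arguments": {
  "motion": [
    [0,0.02,0.4,0,0.2],
    [0,0,0.9,0,0.2],
    [0,0,0.9,0,0.2],
    [0,0,0.6,0,0.2],
    [0,0,0.4,0,0.2],
    [0,0,0.3,0,0.2],
    [0,0,0.2,0,0.2],
    [0,0,0.16,0,0.2],
    [0,0,0,0,0.2],
    [0,0,0,0,0.2]
  ]
}}

```text
clock: 22.65
position: [0.4968, 0.2642, 0.0322]
tool_rot: [3.141, 0.0, 2.28]
force: [-0.5, 0.4, -0.2]
grip_width: 0.0601
finger_force: 43.7
```

>>> {"name": "jog_arm", "arguments": {
  "motion": [
    [0,0,0.1,0,0.2],
    [0,0,0,0,0.2],
    [0,0,0,0,1],
    [0,0,0,0,1],
    [0,0,0,0,1],
    [0,0,0,0,1],
    [0,0,-0.5,0,1],
    [0,0,-1,0,1],
    [0,0,-1,0,1],
    [0,0,-1,0,0.8],
    [0,0,0,0,0.75]
  ]
}}

```text
clock: 23.75
position: [0.4982, 0.2648, 0.1383]
tool_rot: [3.136, 0.001, 2.279]
force: [0.1, 0.4, -0.4]
grip_width: 0.0642
finger_force: 0.0
```

```bash
python3 go.py .6384 -.1139 .12 3.254
```

```text
now [0.4982 0.2648 0.1383] 2.279 grip 0.0642238419593694 0.0 q7 0.35
at current yaw x -12.63 y -4.67
at final yaw x -3.23 y -13.07
z 0.61 turn -12.18
```

>>> {"name": "jog_arm", "arguments": {
  "motion": [
    [-0.5,-0.18,0,0,0.75],
    [-0.95,-0.35,0,0,0.75],
    [-0.95,-0.35,0,0,0.75],
    [-0.95,-0.35,0,0,0.75],
    [-0.95,-0.35,0,0,0.75],
    [-0.95,-0.35,0,0,0.75],
    [-0.95,-0.35,0,0,0.75],
    [-0.95,-0.35,0,0,0.75],
    [-0.95,-0.35,0,0,0.75],
    [-0.95,-0.35,0,0,0.75],
    [-0.95,-0.35,0,0,0.75],
    [-0.95,-0.35,0,0,0.75]
  ]
}}

```text
clock: 24.95
position: [0.6182, -0.0664, 0.1334]
tool_rot: [-3.141, -0.001, 2.279]
force: [-0.7, 0.3, 0.1]
grip_width: 0.0641
finger_force: 0.0
```

>>> {"name": "jog_arm", "arguments": {
  "motion": [
    [-0.95,-0.35,0,0,0.72],
    [-0.73,-0.29,0,0,0.72],
    [0,0,0,-1,0.72],
    [0,0,0,-1,0.72],
    [0,0,0,-1,0.72],
    [0,0,0,-1,0.72],
    [0,0,0,-1,0.72],
    [0,0,0,-1,0.72],
    [0,0,0,-1,0.72],
    [0,0,0,-1,0.72],
    [0,0,0,-1,0.72],
    [0,0,0,-1,0.72]
  ]
}}

```text
clock: 26.15
position: [0.636, -0.1159, 0.1333]
tool_rot: [-3.141, -0.001, 3.082]
force: [-1.1, -0.9, -0.4]
grip_width: 0.0615
finger_force: 0.0
```

>>> {"name": "jog_arm", "arguments": {
  "motion": [
    [0,0,0.3,-1,0.72],
    [0,0,0.2,-1,0.72],
    [0,0,0,-0.18,0.72],
    [0,0,0,0,0.72],
    [0,0,0,0,0.72]
  ]
}}

```text
clock: 26.65
position: [0.6368, -0.1152, 0.119]
tool_rot: [-3.141, -0.0, -3.031]
force: [0.8, 0.1, -0.2]
grip_width: 0.0617
finger_force: 0.0
```

```bash
python3 go.py .6384 -.1139 .023 3.254
python3 - <<'E'
from h import *
f=grab('top'); a=cv2.resize(f['pixels'][105:265,130:460,::-1],None,fx=2.4,fy=2.4)
f=grab('scene'); b=cv2.resize(f['pixels'][130:270,180:460,::-1],(400,200)); d=cv2.resize(f['pixels'][190:280,330:510,::-1],(392,200))
cv2.imwrite('pics/b.png',np.vstack([a,np.hstack([b,d])]))
E
```

```text
now [ 0.6368 -0.1152  0.119 ] -3.031 grip 0.061749717074653425 0.0 q7 1.8
at current yaw x -0.06 y 0.04
at final yaw x -0.06 y 0.04
z 3.20 turn -0.03
```

View pics/b.png

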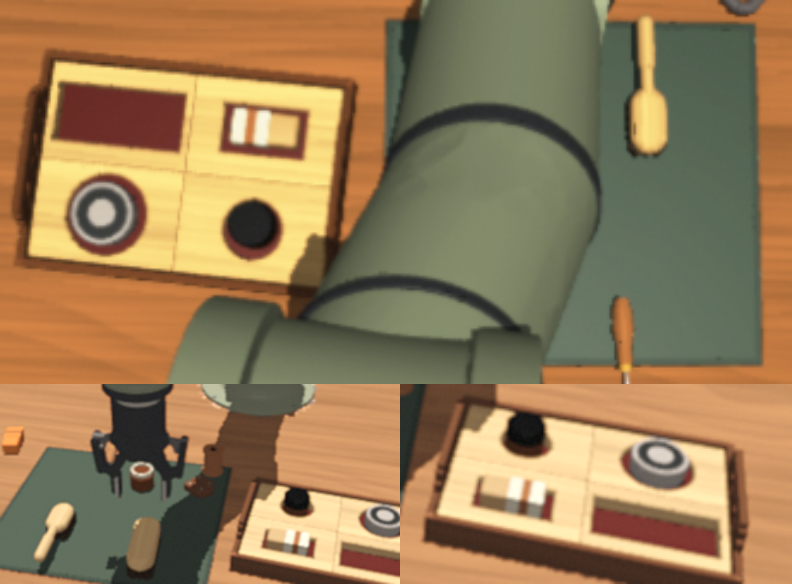

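The tin sits in the wide recess at (103,213). The fingers straddle the brush, which is at (143,545).

>>> {"name": "jog_arm", "arguments": {
  "motion": [
    [-0.06,0.04,0.5,-0.03,0.75],
    [0,0,0.9,0,0.75],
    [0,0,0.9,0,0.75],
    [0,0,0.6,0,0.75],
    [0,0,0.3,0,0.75],
    [0,0,0,0,0.5],
    [0,0,0,0,0.3],
    [0,0,0,0,0],
    [0,0,0,0,0],
    [0,0,0,0,0],
    [0,0,0,0,0],
    [0,0,0,0,0]
  ],
  "newtons": 40
}}

```text
clock: 27.95
position: [0.6385, -0.1134, 0.023]
tool_rot: [-3.142, 0.0, -3.027]
force: [-1.3, -0.3, 0.5]
grip_width: 0.0416
finger_force: 42.0
```

>>> {"name": "jog_arm", "arguments": {
  "motion": [
    [0,0,-0.3,0,0],
    [0,0,-0.8,0,0],
    [0,0,-1,0,0],
    [0,0,-1,0,0],
    [0,0,-1,0,0],
    [0,0,-0.4,0,0],
    [0,0,0,0,0]
  ]
}}

```text
clock: 28.65
position: [0.6393, -0.1135, 0.1597]
tool_rot: [-3.141, 0.003, -3.027]
force: [-0.0, -0.3, -3.0]
grip_width: 0.041
finger_force: 41.9
```

```bash
python3 go.py .5936 .2562 .15 1.4975
```

```text
now [ 0.6393 -0.1135  0.1597] -3.027 grip 0.04097004148417538 41.872791051864624 q7 1.8
at current yaw x 0.10 y 12.42
at final yaw x 12.18 y -2.42
z 0.32 turn 21.99
```

>>> {"name": "jog_arm", "arguments": {
  "motion": [
    [0,0.5,0,0,0],
    [0,0.9,0,0,0],
    [0,1,0,0,0],
    [0,1,0,0,0],
    [0,1,0,0,0],
    [0,1,0,0,0],
    [0,1,0,0,0],
    [0,1,0,0,0],
    [0,1,0,0,0],
    [0,1,0,0,0],
    [0,1,0,0,0],
    [0,1,0,0,0]
  ]
}}

```text
clock: 29.85
position: [0.5978, 0.2283, 0.156]
tool_rot: [-3.141, -0.002, -3.026]
force: [0.3, -1.0, -1.0]
grip_width: 0.0414
finger_force: 41.9
```

>>> {"name": "jog_arm", "arguments": {
  "motion": [
    [0,0.7,0,1,0],
    [0,0.3,0,1,0],
    [0,0,0,1,0],
    [0,0,0,1,0],
    [0,0,0,1,0],
    [0,0,0,1,0],
    [0,0,0,1,0],
    [0,0,0,1,0],
    [0,0,0,1,0],
    [0,0,0,1,0],
    [0,0,0,1,0],
    [0,0,0,1,0]
  ]
}}

```text
clock: 31.05
position: [0.5952, 0.2568, 0.156]
tool_rot: [-3.139, -0.001, 2.294]
force: [0.4, 0.7, -1.3]
grip_width: 0.0413
finger_force: 41.7
```

>>> {"name": "jog_arm", "arguments": {
  "motion": [
    [0,0,0,1,0],
    [0,0,0,1,0],
    [0,0,0,1,0],
    [0,0,0,1,0],
    [0,0,0,1,0],
    [0,0,0,1,0],
    [0,0,0,1,0],
    [0,0,0,1,0],
    [0,0,0,1,0],
    [0,0,0,1,0],
    [0,0,0,0,0],
    [0,0,0,0,0]
  ]
}}

```text
clock: 32.25
position: [0.5958, 0.2566, 0.1567]
tool_rot: [-3.14, 0.001, 1.499]
force: [0.5, -0.0, -0.7]
grip_width: 0.0414
finger_force: 41.8
```

```bash
python3 go.py .5936 .2562 .033 1.4975
python3 - <<'E'
from h import *
f=grab('scene'); cv2.imwrite('pics/s2.png',cv2.resize(f['pixels'][120:290,330:510,::-1],None,fx=3.3,fy=3.3))
E
```

```text
now [0.5958 0.2566 0.1567] 1.499 grip 0.04142686166921864 41.75340235233307 q7 -0.24
at current yaw x -0.02 y -0.07
at final yaw x -0.02 y -0.07
z 4.12 turn 0.02
```

View pics/s2.png

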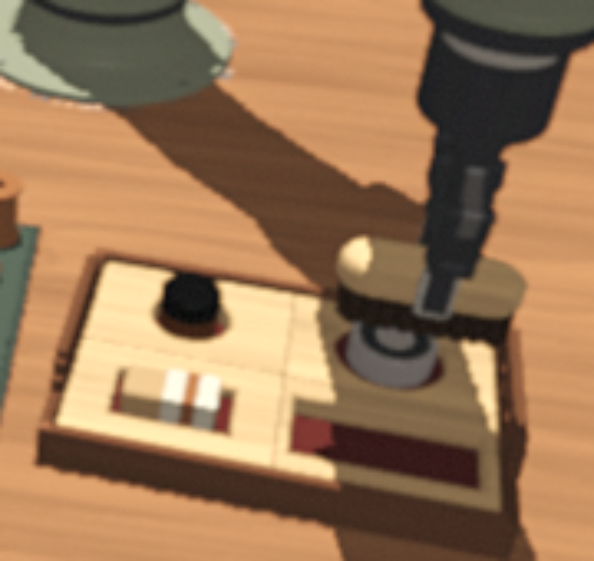

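The brush hangs level, bristles down, centred in the fingers at (432,285). The trough is below at (385,450).

>>> {"name": "jog_arm", "arguments": {
  "motion": [
    [-0.04,-0.07,0.4,0,0],
    [0,0,0.9,0,0],
    [0,0,0.9,0,0],
    [0,0,0.6,0,0],
    [0,0,0.4,0,0],
    [0,0,0.4,0,0],
    [0,0,0.3,0.02,0],
    [0,0,0.22,0,0],
    [0,0,0,0,0],
    [0,0,0,0,0]
  ]
}}

```text
clock: 33.3
position: [0.5947, 0.2552, 0.0346]
tool_rot: [3.141, -0.0, 1.495]
force: [-0.7, -0.2, 0.5]
grip_width: 0.0409
finger_force: 41.9
```

>>> {"name": "jog_arm", "arguments": {
  "motion": [
    [0,0,0.14,0,0],
    [0,0,0,0,0],
    [0,0,0,0,0]
  ]
}}

```text
clock: 33.6
position: [0.5945, 0.2552, 0.0301]
tool_rot: [3.141, -0.0, 1.495]
force: [-0.3, -0.8, -1.3]
grip_width: 0.041
finger_force: 41.9
```

>>> {"name": "jog_arm", "arguments": {
  "motion": [
    [0,0,0,0,0.62],
    [0,0,0,0,0.62],
    [0,0,0,0,0.65],
    [0,0,0,0,0.65],
    [0,0,-0.4,0,0.65],
    [0,0,-1,0,0.7],
    [0,0,-1,0,0.7],
    [0,0,-1,0,0.7],
    [-0.9,0,-1,0,0.7],
    [-0.9,0,-1,0,0.7],
    [-0.9,0,-0.5,0,0.7],
    [0,0,0,0,0.7]
  ]
}}

```text
clock: 34.8
position: [0.5894, 0.1704, 0.2107]
tool_rot: [3.138, -0.001, 1.49]
force: [1.2, 0.8, 0.5]
grip_width: 0.0597
finger_force: 0.0
```

>>> {"name": "jog_arm", "arguments": {
  "motion": [
    [-0.9,0,-0.5,0,0.7],
    [-0.9,0,0,0,0.7],
    [-0.9,0,0,0,0.7],
    [-0.9,0,0,0,0.7],
    [-0.9,0,0,0,0.7],
    [-0.9,0,0,0,0.7],
    [-0.9,0,0,0,0.7],
    [-0.9,0,0,0,0.7],
    [-0.9,0,0,0,0.7],
    [-0.9,0,0,0,0.7],
    [0,0,0,0,0.7]
  ]
}}

```text
clock: 35.9
position: [0.5671, -0.0985, 0.2227]
tool_rot: [3.141, 0.001, 1.49]
force: [-0.2, -0.3, 0.4]
grip_width: 0.0599
finger_force: 0.0
```

Run:
```python
from h import *
import pickle
f=grab('top'); pickle.dump(f,open('top2.pkl','wb')); a=cv2.resize(f['pixels'][105:265,130:460,::-1],None,fx=2.4,fy=2.4)
f=grab('scene'); b=cv2.resize(f['pixels'][130:270,180:460,::-1],(400,200)); d=cv2.resize(f['pixels'][190:280,330:510,::-1],(392,200))
cv2.imwrite('pics/z.png',np.vstack([a,np.hstack([b,d])])); print(bot.observe()['force'])
```

```text
[-0.16809489  1.42163198 -0.36764777]
```

View pics/z.png

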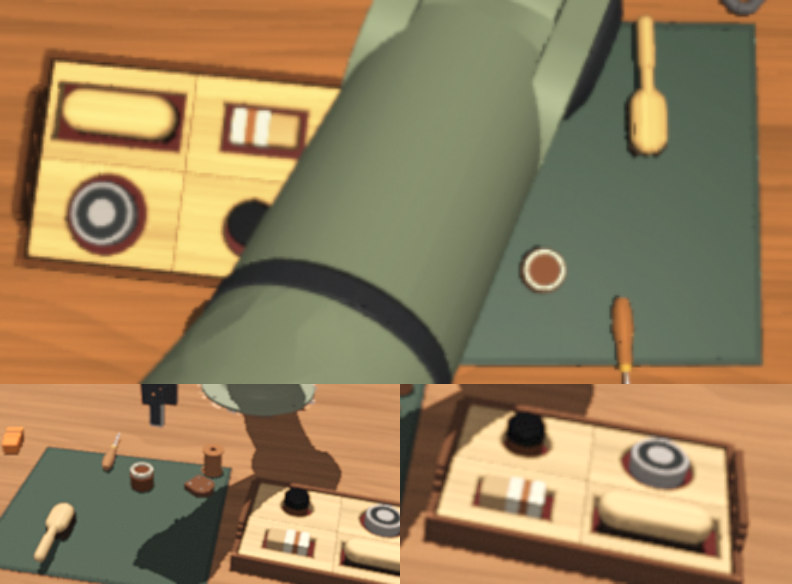

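All four look seated: brush (118,113), tin (103,213), block (265,130) and jar (245,225, partly hidden). The look-alikes have not moved. One numeric check of positions before I hand in.

```bash
sed -e "s/top.pkl/top2.pkl/" -e '/^print/d;/^rm=/,$d' m.py > m2.py
cat >> m2.py <<'E'
o=(s>60)&(v>150)&(h<32)
uv=proj(f,[[.594,.255,.053],[.497,.264,.043],[.583,.1115,.043]]).astype(int)
print('tin',blob((v>140)&(s<50),uv[1],.043,18)); print('er',blob(v>200,uv[2],.043,10))
m=(s>130)&(v<160)&(h<8)
M=np.zeros(m.shape,bool); M[125:180,145:212]=m[125:180,145:212]
hull=np.zeros(m.shape,np.uint8); c=cv2.findContours(M.astype(np.uint8),0,2)[0]
cv2.fillPoly(hull,[cv2.convexHull(np.vstack([q for q in c if len(q)>4]))],1)
print('brush',blob((hull>0)&o,uv[0],.053,28))
E
python3 m2.py
```

```text
tin ((0.4954, 0.2642), [57, 59], 'long axis deg', 3.2)
er ((0.5856, 0.1141), [33, 45], 'long axis deg', -88.4)
brush ((0.5933, 0.251), [42, 111], 'long axis deg', 84.7)
```

```bash
python3 -c "
from workcell import bot; print(bot.job_done())"
```

```text
the job is handed in; nothing more can be done
None
```

The brush, tin, capped jar and suede block are each set in their own recess, and the open jar and handled brush are where they lay; the job was handed in at about 36 s, and the call returned no verdict.

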